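# Put the still-life stand in gear and wind the board to the pointer

## Robot

A 6-joint arm with a two-finger parallel gripper is mounted at the origin on the work surface. World frame = base frame: x ahead of the robot, y to its left, z up, the work surface at z = 0. Lengths are in m, angles in rad, forces in N, time in s.
With the tool pointing down it reaches from about 0.35 to 0.975 m from the base axis. Payload 4.9 kg.
Tool frame: the origin (TCP) lies on the centre line of the jaws, within the pads' length; the fingertips stand ctrl.tcp_to_tips ahead of it and the grasp point (between the pads) lies 3 mm ahead of it (ctrl.tcp_to_tips is the distance from the TCP to the fingertips, in m); z points along the fingers, y is the direction in which the jaws open and shut (so a half turn about z gives the same grasp; the last joint's range is limited). The gripper opens to 85 mm and grips with 20 to 120 N. Pads are 22 mm wide; open, the fingers measure 114 mm over their backs; the gripper's body (76 mm by 85 mm) begins 54 mm behind the grasp point. The pads swing forward as they close: fully open they stand 13 mm farther back than shut.
Start: joints at [1.207, 0.053, 1.613, -0, 1.476, -0.119], TCP at [0.151, 0.606, 0.253] pointing down, gripper open.
Joint ranges: [-3.01, 3.01], [-1.01, 2.22], [0.06, 2.58], [-1.02, 4.17], [0.09, 2.62], [-3.14, 3.14]. Speed limits (rad/s): [2.57, 2.57, 3.14, 3.14, 3.14, 3.14].

## Interface

Orientations are given as a rotation vector (axis times angle).
In Python, from station import ctrl, vision gives the robot as it stands.
- The arm moves only by the tool jog_arm, never from a script. Its argument "deltas" is a list of rows, each a list of 7 numbers: the turn, a rotation vector about the tool's x, y, z in rad, then the shift along the tool's x, y, z in cm, then the opening, from 0 (shut) to 1 (fully open). A call has 1 to 12 rows; each row shifts and turns the commanded pose from where the row before left it, along the tool's axes as they then stand; what a row does not reach is not made up. A row lasts 1/12 s, in which the tool goes at most 41.7 mm and 7.16 degrees, less where a joint would pass 70% of its speed; a pose out of reach is approached as far as the arm can. A call with a gripper value outside its range is refused whole. The fingers move at their own pace and stop on an object; "grip_force" is the grip in N (left out, the last holds). Time passes only in rows, so rows that do not move let the fingers close. It gives the time, the measured TCP pose, the force and the opening at its end, in the units of the state.
- ctrl.get_obs(): the state, without advancing time (a new reading comes with each control period).
- vision.get_image(name): name is "scene" or "top"; returns (picture, depth): 420x560x3 uint8, red, green, blue; 420x560 float32, m along the optical axis (not along the pixel's ray), 0 where there is no reading.
- vision.calibration(name): a dict with "fx", "fy", "cx", "cy" (pixels), "rvec" (rotation vector, rad) and "tvec" (3), from world to camera coordinates, as OpenCV has them. Camera axes: x right, y down, z forward; pixel columns grow to the right and rows downward; lengths in m; the calibration is good to about 2 mm. A picture is of the moment at which its call begins. calibration takes no time and is no camera call.
- ctrl.finish_job(): hands the job in, once; it reports no verdict.
The state is a dict: "t": time; "q": joint angles; "dq": joint speeds; "effort": joint torques, N m; "tool_pos": TCP position; "tool_rot": TCP orientation; "contact_force": force on the tool from outside, world axes, zero at the start; "wrist_torque": the same for the moment, N m; "opening": finger opening in m.
Only numpy, scipy, OpenCV 4.12 (cv2) and the standard library are available. Lean on these libraries where they do the work, as an engineer would, in place of code of your own. Each camera call takes 0.05 s, during which the arm holds its last target. There are 200 camera calls.

## Task

Put the geared still-life stand into gear: ease its knob down, rocking it gently to and fro until the hidden teeth mesh and the knob drops fully home, never forcing it and never dragging the board round before it is in gear. Then turn the knob to wind the board round until the steel index bar on its rim faces the pointer, and let go, leaving the knob down in gear. Do not push the board or pointer by hand, and leave the glue bottle, cup and jar alone.

Things in the scene. Friction and masses are not known exactly. Their poses are not given: they have to be found in the camera images.
- stand: Geared stand, fixed: plywood base 410 x 270 x 12 mm, grey round gear head (102 mm across, top 70 mm above the table) and beyond it a round still-life board (232 mm across, top 48 mm up, things on it reach 145 mm). Origin on the table under the knob's vertical axis; x points from the knob's axis to the board's axis, 180 mm away; z up.
- knob_grip (a point): Centre of the grip bar of the black gear-change knob on the gear head, on its vertical axis. Bar 66 mm long (local x), 18 mm thick (local y), 40 mm tall; this point is 16 mm below the bar's top and 24 mm above the round skirt (90 mm across) under it. Starts up, out of gear, 120 mm above the table; fully home it is at 104 mm. The knob turns endlessly.
- knob: The knob; origin 104 mm below knob_grip. Four dogs a quarter turn apart under it must enter a toothed ring hidden in the gear head: 8 slots 45 degrees apart, about 4 degrees of total clearance, its angle not visible or readable. The ring has up to 30 degrees of loose play in its drive: turning under a light push first rubs it along through this play, then the dogs slide over it.
- shift (a joint): How far the knob is down, m: 0 = up, out of gear; 0.016 = fully home; stays where left. Sliding takes about 2 N. First 6 mm free, then dogs rest on tooth tops unless facing slots, then 10 mm of mesh. Resting on tooth tops with 5 to 12 N of push, turning the knob slides the dogs to a slot, where it drops; pushing over about 25 N drags the board round instead.
- index_tip (a point): Outer end of the board's steel index bar (radial, 34 x 6 x 10 mm, on the rim at the +y side of the stand), 126 mm from the board's axis. In gear the board turns half as far as the knob, the opposite way (knob anticlockwise from above, board clockwise), once loose play of up to 35 degrees of the knob is taken up. Load at the knob about 0.25 N m; it stays where left.
- pointer_tip (a point): Tip of the aluminium pointer that stands up beside the board's rim, 126 mm from the board's axis; at the start it lies 17 to 34 degrees clockwise (from above) of the index bar, about the board's axis. The bar faces it when the two points coincide.
- board: The round still-life board with a small potted plant and an apple fixed on it; origin on its axis at table height.
- pointer: The pointer clamp, stiff; origin on the board's axis at table height. It must stay where it is set.
- glue: White glue bottle, 48 mm across, 115 mm tall, loose bystander; origin under its base.
- cup: Clear cup, 72 mm across, 95 mm tall, loose bystander; origin under its base.
- jar: Blue ceramic jar, 68 mm across, 65 mm tall, loose bystander; origin under its base.
- pinion: Small steel gear under the gear head (120 mm across its teeth) that drives the board's gear, with the hidden toothed ring on top of it; origin on the knob's axis at table height. Its own angle says nothing sure of the ring's, because of the loose play. The teeth take 30 N at most.

How it is judged:
By the outcome, as a careful person would: the job done as asked, in the order asked, and still so for the second after the job is handed in, with the robot touching nothing.
It also fails if it takes over 64 s, if anything falls off the work surface, if the arm or the gripper's body presses on something with over 40 N, if the wrist force passes 120 N, or if a joint passes its speed limit or range.

## Working session

There is one attempt and no reset: what is moved stays moved. The work goes in short steps, Python scripts to look and compute and a tool call to move; the robot and the scene stay as the last step left them, time stands still between calls to the robot, and variables do not carry over. Pictures are saved under pics/ and viewed, about 8 in all and at most 12, crops included, and the job is handed in when it is done.

Besides the shell and the picture viewer there is one more tool, called after "Call:" as name(argument=value, ...), one argument or row to a line, values as JSON. jog_arm: Moves the arm, as the interface text tells. Its arguments: {"type":"object","properties":{"deltas":{"type":"array"},"grip_force":{"type":"number"}},"required":["deltas"]}

```bash
ls; mkdir -p pics
cat > h.py <<'E'
import numpy as np, cv2
from station import ctrl, vision
def cal(n):
    c=vision.calibration(n); R=cv2.Rodrigues(np.array(c['rvec'],float))[0]; return c,R,np.array(c['tvec'],float).ravel()
def pts(n,d):
    c,R,t=cal(n); v,u=np.mgrid[0:d.shape[0],0:d.shape[1]]
    P=np.stack([(u-c['cx'])/c['fx']*d,(v-c['cy'])/c['fy']*d,d],-1)
    return (P-t)@R
def ray(n,u,v,z):
    c,R,t=cal(n); r=np.array([(u-c['cx'])/c['fx'],(v-c['cy'])/c['fy'],1])@R; o=-R.T@t
    return o+r*(z-o[2])/r[2]
def proj(n,p):
    c,R,t=cal(n); q=R@np.array(p)+t; return c['fx']*q[0]/q[2]+c['cx'],c['fy']*q[1]/q[2]+c['cy']
E
python3 - <<'E'
from h import *
for n in('scene','top'):
    im,d=vision.get_image(n); cv2.imwrite(f'pics/{n}0.png',im[:,:,::-1]); np.save(f'{n}0.npy',d)
    c,R,t=cal(n); print(n,c['fx'],-R.T@t,R[2])
print(ctrl.get_obs(),ctrl.tcp_to_tips)
E
```

```text
pics
scene 499.64550571072715 [1.36048861 0.29566697 0.98605594] [-0.65726289 -0.21683391 -0.72179537]
top 467.82310533110615 [0.36369    0.04704909 1.11176259] [ 0.18479046 -0.02335528 -0.98250039]
{'t': 0.1, 'q': array([ 1.20702750e+00,  5.32879451e-02,  1.61414960e+00, -1.28474697e-05,
        1.47598589e+00, -1.19025655e-01]), 'dq': array([-0.00031812, -0.00074334, -0.003672  , -0.00166157,  0.00051201,
       -0.00024461]), 'effort': array([ 1.59211877e-04, -3.94903779e+01, -3.71363568e+01, -2.05703009e-05,
        3.91373673e-03, -7.89636687e-06]), 'tool_pos': array([0.15127515, 0.60588372, 0.25219195]), 'tool_rot': array([-3.83428935e-01, -3.11767655e+00,  2.79682856e-03]), 'contact_force': array([0.46046831, 0.22414344, 0.37864247]), 'wrist_torque': array([-0.08412644,  0.00613584,  0.0071182 ]), 'opening': 0.08501576546709787} 0.022
```

View pics/top0.png

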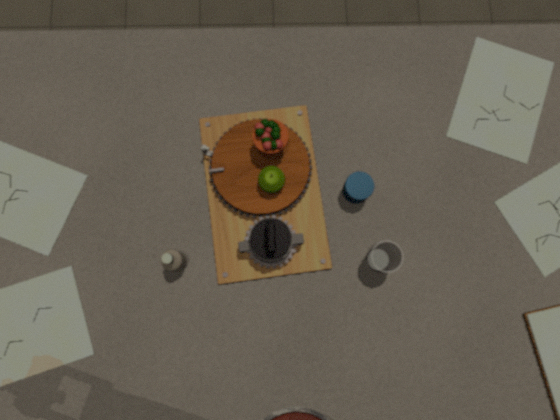

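View pics/scene0.png

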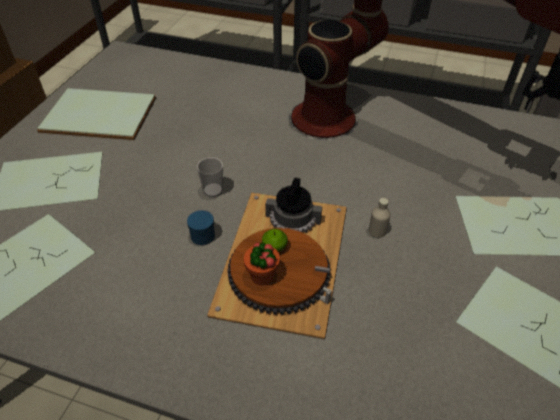

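Top view: knob at about (270,240), board centre (261,166), index bar (216,170), pointer (207,153), jar (359,187), cup (385,257), glue (172,260). The scene view agrees. Next I measure.

```bash
cat > m.py <<'E'
from h import *
d=np.load('top0.npy'); P=pts('top',d); im=cv2.imread('pics/top0.png')
x=P[...,0];y=P[...,1];z=P[...,2]
near=np.zeros(d.shape,bool); near[215:270,235:305]=1
m=near&(z>0.125)&(z<0.15); q=P[m]; r=cv2.minAreaRect((q[:,:2]*1000).astype(np.float32)); print('bar top n',m.sum(),r,np.median(q[:,2]))
print('bar pix', np.argwhere(m).mean(0), z[225:255:4,270].round(3))
m=near&(z>.085)&(z<.105); q=P[m]; print('skirt',m.sum(),cv2.minEnclosingCircle((q[:,:2]*1000).astype(np.float32)),np.median(q[:,2]))
b=np.zeros(d.shape,bool); b[110:222,195:320]=1
hsv=cv2.cvtColor(im,cv2.COLOR_BGR2HSV)
m=b&(z>.043)&(z<.053); q=P[m]; print('board',m.sum(),cv2.minEnclosingCircle((q[:,:2]*1000).astype(np.float32)),np.median(q[:,2]))
# base plywood
m=(z>.006)&(z<.02)&(hsv[...,1]>90); n,l,s,c=cv2.connectedComponentsWithStats(m.astype(np.uint8))
mm=np.zeros_like(m); mm[100:290,190:335]=m[100:290,190:335]; q=P[mm]; print('base',cv2.minAreaRect((q[:,:2]*1000).astype(np.float32)))
for u,v,h in((209,170,.05),(224,170,.05),(207,153,.06)): print(u,v,z[v,u],ray('top',u,v,h))
cv2.imwrite('pics/c0.png',np.hstack([cv2.resize(im[130:190,190:250],(400,400),interpolation=2),cv2.resize(im[210:270,240:300],(400,400),interpolation=2)]))
E
python3 m.py
```

```text
bar top n 265 ((484.87298583984375, 45.25282669067383), (63.989349365234375, 17.978975296020508), 1.6167868375778198) 0.13623239244340238
bar pix [236.04528302 270.70943396] [0.135 0.136 0.136 0.134 0.14  0.139 0.137 0.098]
skirt 1044 ((485.5595397949219, 45.30541229248047), 44.841026306152344) 0.0969882603253485
board 5523 ((667.499755859375, 79.23277282714844), 129.1111297607422) 0.04906236081861796
base ((610.1943359375, 59.370635986328125), (411.07666015625, 270.307373046875), 6.38656759262085)
209 170 0.05815072125119802 [0.65398982 0.18577778 0.05      ]
224 170 0.04953011031965505 [0.65323349 0.15079652 0.05      ]
207 153 0.01568260770806307 [0.69230422 0.18917842 0.06      ]
```

View pics/c0.png

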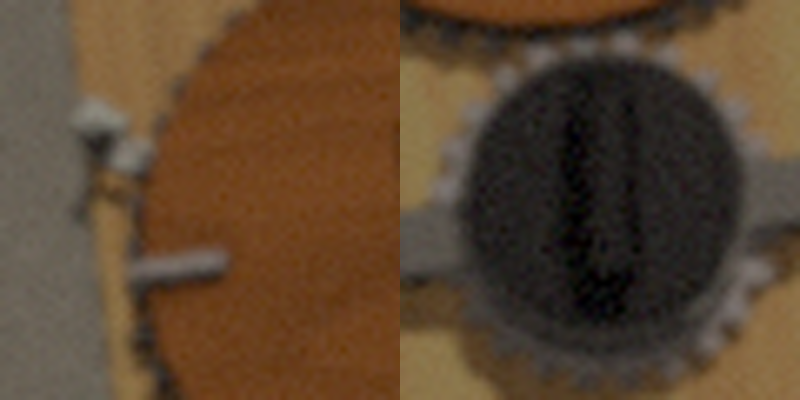

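Call:
jog_arm(
  deltas=[
    [0,0,0,-2.3,-2.32,0,1],
    [0,0,0,-2.3,-2.32,0,1],
    [0,0,0,-2.3,-2.32,0,1],
    [0,0,0,-2.3,-2.32,0,1],
    [0,0,0,-2.3,-2.32,0,1],
    [0,0,0,-2.3,-2.32,0,1],
    [0,0,0,-2.3,-2.32,0,1],
    [0,0,0,-2.3,-2.32,0,1],
    [0,0,0,-2.3,-2.32,0,1],
    [0,0,0,-2.3,-2.32,0,1],
  ],
)

```text
t: 0.93
tool_pos: [0.3186, 0.324, 0.2528]
tool_rot: [-0.383, -3.118, 0.001]
contact_force: [1.0, 0.7, 0.1]
opening: 0.0854
```

Call:
jog_arm(
  deltas=[
    [0,0,0,-2.3,-2.32,0,1],
    [0,0,0,-2.3,-2.32,0,1],
    [0,0,0,-2.3,-2.32,0,1],
    [0,0,0,-2.3,-2.32,0,1],
    [0,0,0,-2.3,-2.32,0,1],
    [0,0,0,-2.3,-2.32,0,1],
    [0,0,0,-2.3,-2.32,0,1],
    [0,0,0,-2.3,-2.32,0,1],
    [0,0,0,-2.3,-2.32,0,1],
    [0,0,0,-2.3,-2.32,0,1],
  ],
)

```text
t: 1.77
tool_pos: [0.4856, 0.0431, 0.2529]
tool_rot: [-0.384, -3.118, -0.0]
contact_force: [1.2, 0.3, -0.1]
opening: 0.0857
```

Call:
jog_arm(
  deltas=[
    [0,0,0.12,0,0,0,1],
    [0,0,0.12,0,0,0,1],
    [0,0,0.12,0,0,0,1],
    [0,0,0.12,0,0,0,1],
    [0,0,0.12,0,0,0,1],
    [0,0,0.12,0,0,0,1],
    [0,0,0.12,0,0,0,1],
    [0,0,0.12,0,0,0,1],
    [0,0,0.12,0,0,0,1],
    [0,0,0.12,0,0,0,1],
    [0,0,0.12,0,0,0,1],
    [0,0,0.12,0,0,0,1],
  ],
)

```text
t: 2.77
tool_pos: [0.4849, 0.0447, 0.2527]
tool_rot: [-2.35, -2.084, 0.001]
contact_force: [-1.1, 0.2, 1.1]
opening: 0.0858
```

Call:
jog_arm(
  deltas=[
    [0,0,0.12,0,0,0,1],
    [0,0,0.12,0,0,0,1],
    [0,0,0.12,0,0,0,1],
    [0,0,0.12,0,0,0,1],
    [0,0,0.12,0,0,0,1],
    [0,0,0.12,0,0,0,1],
    [0,0,0.12,0,0,0,1],
    [0,0,0.12,0,0,0,1],
    [0,0,0.12,0,0,0,1],
    [0,0,0.12,0,0,0,1],
    [0,0,0.12,0,0,0,1],
    [0,0,0.12,0,0,0,1],
  ],
)

```text
t: 3.77
tool_pos: [0.485, 0.0447, 0.2527]
tool_rot: [-3.142, -0.017, 0.002]
contact_force: [-0.3, -0.3, 0.5]
opening: 0.0855
```

Call:
jog_arm(
  deltas=[
    [0,0,-0.017,0,-0.05,1.5,1],
    [0,0,0,0,0,1.5,1],
    [0,0,0,0,0,1.5,1],
    [0,0,0,0,0,1.5,1],
    [0,0,0,0,0,1.5,1],
    [0,0,0,0,0,1.5,1],
    [0,0,0,0,0,1.2,1],
    [0,0,0,0,0,1.0,1],
    [0,0,0,0,0,0.9,1],
    [0,0,0,0,0,0.6,1],
    [0,0,0,0,0,0,1],
  ],
)

```text
t: 4.68
tool_pos: [0.4845, 0.0452, 0.1248]
tool_rot: [-3.141, -0.053, 0.004]
contact_force: [0.1, -0.8, -0.7]
opening: 0.0855
```

Call:
jog_arm(
  deltas=[
    [0,0,0,0,0,0,0.5],
    [0,0,0,0,0,0,0.4],
    [0,0,0,0,0,0,0.3],
    [0,0,0,0,0,0,0.25],
    [0,0,0,0,0,0,0.2],
    [0,0,0,0,0,0,0.15],
    [0,0,0,0,0,0,0.1],
    [0,0,0,0,0,0,0],
    [0,0,0,0,0,0,0],
    [0,0,0,0,0,0,0],
  ],
  grip_force=60,
)

```text
t: 5.52
tool_pos: [0.4856, 0.0451, 0.1267]
tool_rot: [3.141, 0.053, 0.001]
contact_force: [0.0, -1.7, 1.3]
opening: 0.0175
```

Call:
jog_arm(
  deltas=[
    [0,0,0,0,0,0.1,0],
    [0,0,0,0,0,0.1,0],
    [0,0,0,0,0,0.1,0],
    [0,0,0,0,0,0.1,0],
    [0,0,0,0,0,0.05,0],
    [0,0,0,0,0,0,0],
  ],
)

```text
t: 6.02
tool_pos: [0.4855, 0.0451, 0.1216]
tool_rot: [3.141, 0.053, 0.001]
contact_force: [1.5, -2.4, 0.7]
opening: 0.0175
```

Call:
jog_arm(
  deltas=[
    [0,0,0,0,0,0.05,0],
    [0,0,0,0,0,0.05,0],
    [0,0,0,0,0,0.0,0],
  ],
)

```text
t: 6.27
tool_pos: [0.4855, 0.0451, 0.1209]
tool_rot: [3.141, 0.053, 0.001]
contact_force: [1.2, -2.3, 1.4]
opening: 0.0171
```

Call:
jog_arm(
  deltas=[
    [0,0,0,0,0,0.04,0],
    [0,0,0,0,0,0,0],
  ],
)

```text
t: 6.43
tool_pos: [0.4856, 0.0451, 0.1209]
tool_rot: [3.141, 0.053, 0.001]
contact_force: [1.1, -2.3, 5.3]
opening: 0.0171
```

Call:
jog_arm(
  deltas=[
    [0,0,0,0,0,0.03,0],
    [0,0,0,0,0,0,0],
  ],
)

```text
t: 6.6
tool_pos: [0.4856, 0.0451, 0.1209]
tool_rot: [3.141, 0.053, 0.001]
contact_force: [0.3, -1.5, 6.2]
opening: 0.017
```

Call:
jog_arm(
  deltas=[
    [0,0,0,0,0,0.03,0],
    [0,0,-0.02,0,0,0,0],
    [0,0,-0.02,0,0,0,0],
    [0,0,-0.02,0,0,0,0],
    [0,0,0,0,0,0,0],
  ],
)

```text
t: 7.02
tool_pos: [0.4856, 0.0451, 0.1208]
tool_rot: [3.138, 0.148, 0.001]
contact_force: [-1.2, -2.7, 8.5]
opening: 0.0171
```

Call:
jog_arm(
  deltas=[
    [0,0,-0.02,0,0,0,0],
    [0,0,-0.02,0,0,0,0],
    [0,0,-0.02,0,0,0,0],
    [0,0,0,0,0,0,0],
  ],
)

```text
t: 7.35
tool_pos: [0.4856, 0.0451, 0.1208]
tool_rot: [3.132, 0.242, 0.001]
contact_force: [-0.6, -2.4, 7.2]
opening: 0.017
```

```bash
cat > s.py <<'E'
from h import *
o=ctrl.get_obs(); R=cv2.Rodrigues(np.array(o['tool_rot']))[0]
print(round(o['t'],2),'pos',o['tool_pos'].round(4),'F',o['contact_force'].round(1),'M',o['wrist_torque'].round(2),'yaw',round(np.degrees(np.arctan2(R[1,0],R[0,0])),2),'tilt',R[2].round(4),'q6',o['q'][5].round(3))
E
python3 s.py
```

```text
7.35 pos [0.4856 0.0451 0.1208] F [-0.6 -2.4  7.2] M [-0.43  0.18  0.01] yaw 8.85 tilt [ 4.e-04  3.e-04 -1.e+00] q6 1.356
```

Call:
jog_arm(
  deltas=[
    [0,0,-0.02,0,0,0.01,0],
    [0,0,-0.02,0,0,0,0],
    [0,0,-0.02,0,0,0,0],
    [0,0,0,0,0,0,0],
  ],
)

```text
t: 7.68
tool_pos: [0.4857, 0.0451, 0.1208]
tool_rot: [3.123, 0.336, 0.001]
contact_force: [-0.4, -1.8, 7.9]
opening: 0.0166
```

Call:
jog_arm(
  deltas=[
    [0,0,-0.02,0,0,0,0],
    [0,0,-0.02,0,0,0,0],
    [0,0,-0.02,0,0,0,0],
    [0,0,0,0,0,0,0],
  ],
)

```text
t: 8.02
tool_pos: [0.4856, 0.0452, 0.1208]
tool_rot: [3.112, 0.43, 0.001]
contact_force: [-0.8, -1.7, 7.3]
opening: 0.017
```

```bash
python3 s.py
```

```text
8.02 pos [0.4856 0.0452 0.1208] F [-0.8 -1.7  7.3] M [-0.37  0.14  0.02] yaw 15.72 tilt [ 5.e-04  2.e-04 -1.e+00] q6 1.236
```

Call:
jog_arm(
  deltas=[
    [0,0,-0.02,0,0,0.01,0],
    [0,0,-0.02,0,0,0,0],
    [0,0,-0.02,0,0,0,0],
    [0,0,0,0,0,0,0],
  ],
)

```text
t: 8.35
tool_pos: [0.4855, 0.0452, 0.1197]
tool_rot: [3.098, 0.523, 0.001]
contact_force: [1.5, -1.2, 1.9]
opening: 0.0176
```

Call:
jog_arm(
  deltas=[
    [0,0,-0.02,0,0,0,0],
    [0,0,-0.02,0,0,0,0],
    [0,0,-0.02,0,0,0,0],
    [0,0,0,0,0,0,0],
  ],
)

```text
t: 8.68
tool_pos: [0.4854, 0.0452, 0.1195]
tool_rot: [3.08, 0.616, 0.001]
contact_force: [2.9, -2.5, 0.6]
opening: 0.0173
```

Dropped in (z 0.1208 → 0.1195). I ease down with a slight turn back.

```bash
python3 s.py
```

```text
8.68 pos [0.4854 0.0452 0.1195] F [ 2.9 -2.5  0.6] M [-0.43 -0.58 -0.04] yaw 22.62 tilt [ 3.e-04  2.e-04 -1.e+00] q6 1.116
```

Call:
jog_arm(
  deltas=[
    [0,0,0.015,0,0,0.1,0],
    [0,0,0.015,0,0,0.1,0],
    [0,0,0,0,0,0.1,0],
    [0,0,0,0,0,0,0],
  ],
)

```text
t: 9.02
tool_pos: [0.4854, 0.0452, 0.1164]
tool_rot: [3.09, 0.568, 0.001]
contact_force: [3.7, -2.5, 1.2]
opening: 0.0172
```

Call:
jog_arm(
  deltas=[
    [0,0,0,0,0,0.1,0],
    [0,0,0,0,0,0.1,0],
    [0,0,0,0,0,0.1,0],
    [0,0,0,0,0,0.1,0],
    [0,0,0,0,0,0.1,0],
    [0,0,0,0,0,0,0],
  ],
)

```text
t: 9.52
tool_pos: [0.4853, 0.0452, 0.1114]
tool_rot: [3.09, 0.568, 0.0]
contact_force: [4.6, -2.0, 0.2]
opening: 0.017
```

Call:
jog_arm(
  deltas=[
    [0,0,0,0,0,0.05,0],
    [0,0,0,0,0,0.05,0],
    [0,0,0,0,0,0,0],
  ],
)

```text
t: 9.77
tool_pos: [0.4854, 0.0452, 0.1109]
tool_rot: [3.09, 0.568, 0.0]
contact_force: [2.5, -2.3, 4.5]
opening: 0.0174
```

Call:
jog_arm(
  deltas=[
    [0,0,0,0,0,0.05,0],
    [0,0,0,0,0,0.0,0],
    [0,0,0,0,0,0,0],
  ],
)

```text
t: 10.02
tool_pos: [0.4855, 0.0452, 0.1109]
tool_rot: [3.09, 0.568, 0.0]
contact_force: [1.7, -2.0, 5.9]
opening: 0.0172
```

```bash
python3 s.py
cat > look.py <<'E'
import sys
from h import *
n=sys.argv[1]
C=np.array([.4852,.0453]); a=np.radians(6.387); B=C+.18*np.array([np.cos(a),np.sin(a)])
im,d=vision.get_image('top'); cv2.imwrite(f'pics/t{n}.png',im[:,:,::-1]); z=pts('top',d)[...,2]
u,v=map(int,proj('top',[B[0],B[1],.05]))
hsv=cv2.cvtColor(im,cv2.COLOR_RGB2HSV)
P=np.array([[ray('top',j,i,.055) for j in range(195,320)] for i in range(105,225)])
r=np.hypot(P[...,0]-B[0],P[...,1]-B[1]); h=hsv[105:225,195:320]
th=np.degrees(np.arctan2(P[...,1]-B[1],P[...,0]-B[0]))
m=(r>.092)&(r<.112)&(h[...,1]<110)&(h[...,2]>70)&(th>20)
ii=np.argwhere(m); print('board c px',u,v,'bar px',m.sum(),(ii.mean(0)+[105,195])[::-1] if len(ii) else None)
if len(ii):
    p=P[m].mean(0)[:2]-B; print('bar ang',np.degrees(np.arctan2(p[1],p[0])),'spread',th[m].std())
cv2.imwrite(f'pics/z{n}.png',np.hstack([cv2.resize(im[120:200,180:260,::-1],(400,400),interpolation=2),cv2.resize(im[200:280,230:310,::-1],(400,400),interpolation=2)]))
im,d=vision.get_image('scene'); cv2.imwrite(f'pics/s{n}.png',im[:,:,::-1]); cv2.imwrite(f'pics/zs{n}.png',cv2.resize(im[180:320,200:360,::-1],(800,700))[100:700])
E
python3 look.py 1
```

```text
10.02 pos [0.4855 0.0452 0.1109] F [ 1.7 -2.   5.9] M [-0.43 -0.21  0.02] yaw 20.85 tilt [ 1.e-04  1.e-04 -1.e+00] q6 1.147Traceback (most recent call last):
  File "look.py", line 8, in <module>
    P=np.array([[ray('top',j,i,.055) for j in range(195,320)] for i in range(105,225)])
                 ~~~^^^^^^^^^^^^^^^^
  File "h.py", line 10, in ray
    c,R,t=cal(n); r=np.array([(u-c['cx'])/c['fx'],(v-c['cy'])/c['fy'],1])@R; o=-R.T@t
          ~~~^^^
  File "h.py", line 4, in cal
    c=vision.calibration(n); R=cv2.Rodrigues(np.array(c['rvec'],float))[0]; return c,R,np.array(c['tvec'],float).ravel()
ValueError: time passes only in moves, steps and waits
```

```bash
python3 - <<'E'
s=open('h.py').read()
s=s.replace("def cal(n):\n","_c={}\ndef cal(n):\n    if n not in _c: _c[n]=_cal(n)\n    return _c[n]\ndef _cal(n):\n")
s+='''
def plane(n,sh,z):
    c,R,t=cal(n); v,u=np.mgrid[0:sh[0],0:sh[1]]; o=-R.T@t
    r=np.stack([(u-c['cx'])/c['fx'],(v-c['cy'])/c['fy'],np.ones(sh[:2])],-1)@R
    return o+r*((z-o[2])/r[...,2])[...,None]
'''
open('h.py','w').write(s)
s=open('look.py').read()
s=s.replace("P=np.array([[ray('top',j,i,.055) for j in range(195,320)] for i in range(105,225)])","P=plane('top',im.shape[:2],.055)[105:225,195:320]")
open('look.py','w').write(s)
E
python3 look.py 1
```

```text
board c px 260 164 bar px 36 [217.         169.16666667]
bar ang 95.5606355272012 spread 1.5660055688225158
```

View pics/z1.png

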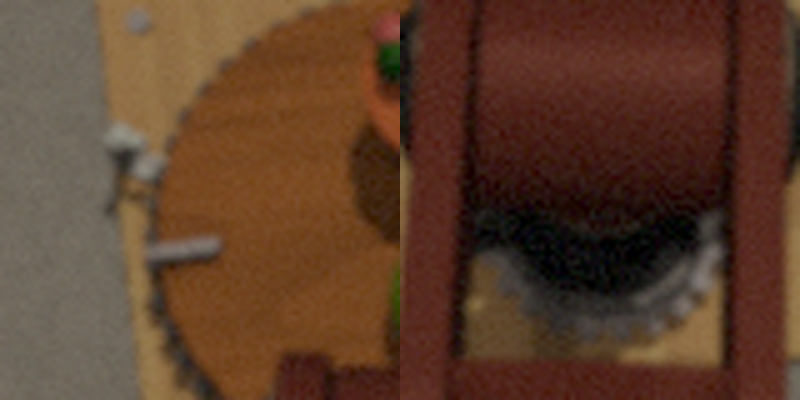

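View pics/zs1.png

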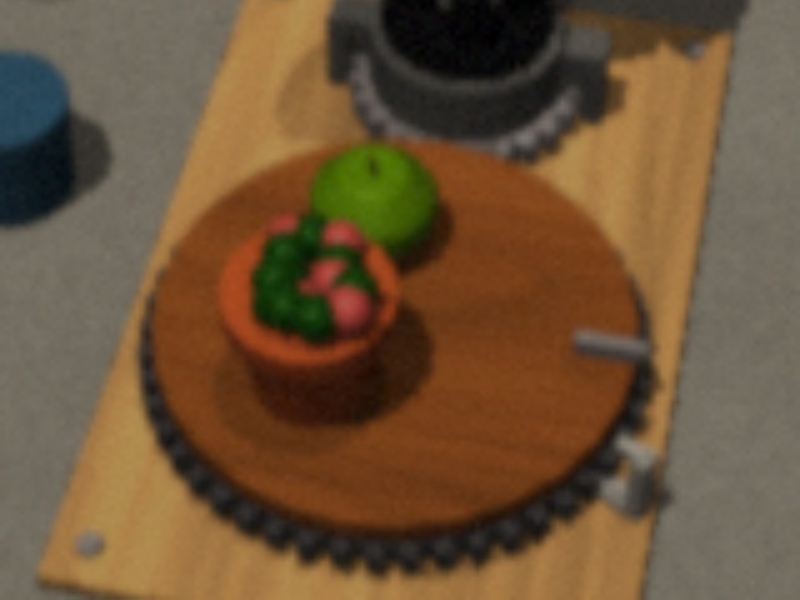

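Home is reached (15.8 mm of travel, force rising), and the bar is close to its starting place. The top crop shows the bar's outer end at about (210,170) and the pointer's inner end at (213,153.5). The scene crop shows the bar's outer end at (329.6,269.4) and the pointer's inner end at (323,288). Now I triangulate both.

```bash
cat > tri.py <<'E'
from h import *
C=np.array([.4852,.0453]); a=np.radians(6.387); B=C+.18*np.array([np.cos(a),np.sin(a)])
def tri(t,s):
    A=[];b=[]
    for n,(u,v) in(('top',t),('scene',s)):
        c,R,T=cal(n); k=np.array([(u-c['cx'])/c['fx'],(v-c['cy'])/c['fy'],1])@R; k/=np.linalg.norm(k); M=np.eye(3)-np.outer(k,k); A.append(M); b.append(M@(-R.T@T))
    p=np.linalg.solve(A[0]+A[1],b[0]+b[1]); e=[np.linalg.norm(A[i]@p-b[i]) for i in(0,1)]
    q=p[:2]-B; return p.round(4),'r',np.hypot(*q).round(4),'ang',np.degrees(np.arctan2(q[1],q[0])).round(2),'err',np.round(e,4)
E
python3 - <<'E'
from tri import *
print('B',B)
print('bar out',tri((210,170.4),(329.6,269.4)))
print('bar in',tri((224,168.5),(315.5,267)))
for t in((213,153.6),(210.4,153)): print('ptr tip',tri(t,(323,287.6)))
print('post',tri((204.4,147.4),(329,291)))
for n in('top0','t1'):
    im=cv2.imread(f'pics/{n}.png'); z=0.055
    h=cv2.cvtColor(im,cv2.COLOR_BGR2HSV)
    for z in(.05,.06):
        P=plane('top',im.shape[:2],z); q=P[...,:2]-B; r=np.hypot(q[...,0],q[...,1]); th=np.degrees(np.arctan2(q[...,1],q[...,0]))
        m=(r>.090)&(r<.116)&(h[...,1]<110)&(h[...,2]>70)&(th>50)&(th<130); print(n,z,m.sum(),'bar',th[m].mean())
im=cv2.imread('pics/t1.png'); d=None
E
```

```text
B [0.66408277 0.06532382]
bar out (array([0.6504, 0.1847, 0.0576]), 'r', np.float64(0.1202), 'ang', np.float64(96.53), 'err', array([0.0023, 0.0023]))
bar in (array([0.6542, 0.152 , 0.0579]), 'r', np.float64(0.0873), 'ang', np.float64(96.49), 'err', array([0.0021, 0.0021]))
ptr tip (array([0.695 , 0.1806, 0.0432]), 'r', np.float64(0.1193), 'ang', np.float64(74.97), 'err', array([0.0034, 0.0034]))
ptr tip (array([0.6963, 0.1836, 0.0461]), 'r', np.float64(0.1226), 'ang', np.float64(74.75), 'err', array([0.0006, 0.0006]))
post (array([0.7074, 0.1982, 0.0545]), 'r', np.float64(0.1398), 'ang', np.float64(71.96), 'err', array([0.0022, 0.0022]))
top0 0.05 42 bar 94.5802019518267
top0 0.06 46 bar 93.90974570943501
t1 0.05 45 bar 94.6629424895972
t1 0.06 51 bar 93.20569118257504
```

Call:
jog_arm(
  deltas=[
    [0,0,-0.02,0,0,-0.03,0],
    [0,0,-0.04,0,0,0,0],
    [0,0,-0.04,0,0,0,0],
    [0,0,-0.04,0,0,0,0],
    [0,0,-0.04,0,0,0,0],
    [0,0,-0.04,0,0,0,0],
    [0,0,-0.04,0,0,0,0],
    [0,0,-0.04,0,0,0,0],
    [0,0,-0.04,0,0,0,0],
    [0,0,-0.04,0,0,0,0],
    [0,0,-0.02,0,0,0,0],
    [0,0,0,0,0,0,0],
  ],
)

```text
t: 11.17
tool_pos: [0.4854, 0.0452, 0.1109]
tool_rot: [-2.915, -1.172, -0.0]
contact_force: [1.5, -2.6, 5.1]
opening: 0.0166
```

```bash
python3 s.py; python3 look.py 2
```

```text
11.17 pos [0.4854 0.0452 0.1109] F [ 1.5 -2.6  5.1] M [-0.42 -0.32 -0.22] yaw 43.79 tilt [ 3.e-04  0.e+00 -1.e+00] q6 0.746
board c px 260 164 bar px 33 [216.84848485 162.        ]
bar ang 85.80781813905521 spread 1.492180388347574
```

Call:
jog_arm(
  deltas=[
    [0,0,-0.02,0,0,0,0],
    [0,0,-0.04,0,0,0,0],
    [0,0,-0.04,0,0,0,0],
    [0,0,-0.04,0,0,0,0],
    [0,0,-0.04,0,0,0,0],
    [0,0,-0.04,0,0,0,0],
    [0,0,-0.04,0,0,0,0],
    [0,0,-0.02,0,0,0,0],
    [0,0,-0.02,0,0,0,0],
    [0,0,0,0,0,0,0],
  ],
)

```text
t: 12.1
tool_pos: [0.4854, 0.0452, 0.1109]
tool_rot: [-2.707, -1.594, -0.0]
contact_force: [1.1, -2.0, 5.7]
opening: 0.0169
```

```bash
python3 s.py; python3 look.py 3
python3 - <<'E'
import cv2,numpy as np
t=cv2.imread('pics/t3.png')[135:185,195:245]; s=cv2.imread('pics/s3.png')[255:305,300:350]
cv2.imwrite('pics/q3.png',np.hstack([cv2.resize(t,(400,400),interpolation=2),cv2.resize(s,(400,400),interpolation=2)]))
E
```

```text
12.1 pos [0.4854 0.0452 0.1109] F [ 1.1 -2.   5.7] M [-0.4  -0.29 -0.19] yaw 60.97 tilt [ 3.e-04 -0.e+00 -1.e+00] q6 0.446
board c px 260 164 bar px 34 [217.76470588 155.85294118]
bar ang 77.3476019852345 spread 1.556659085572828
```

View pics/q3.png

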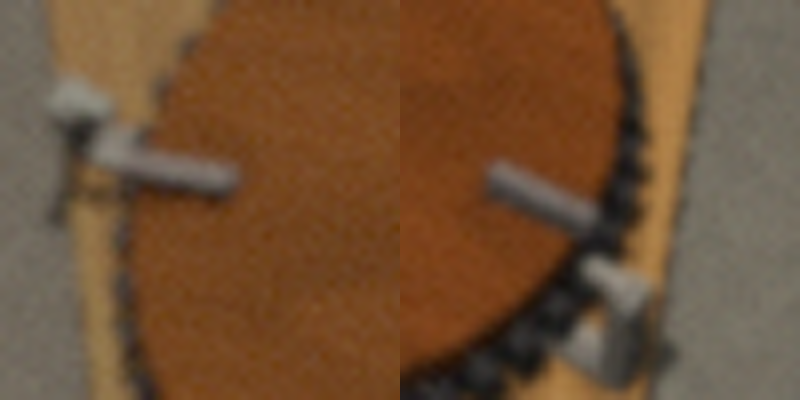

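Bar outer end: top (210,154), scene (324.6,282). Pointer inner end: top about (212.5,153), scene (323.5,287.8). It is still a few degrees short.

Run:
```python
from tri import *
def pr(l,n,u,v):
    for z in(.048,.053,.058,.063):
        q=ray(n,u,v,z)[:2]-B; print(l,n,z,'r %.4f ang %.2f'%(np.hypot(*q),np.degrees(np.arctan2(q[1],q[0]))))
pr('ptr','scene',323.5,287.75); pr('barout','scene',324.6,281.9); pr('barin','scene',311.5,276.9)
pr('ptr','top',212.5,153.1); pr('barin','top',224.5,157.2)
print(tri((212.5,153.1),(323.5,287.75)),tri((224.5,157.2),(311.5,276.9)))
for n in('scene','top'):
  for an in(74,76,78.2,96.4): print(n,an,[np.round(proj(n,[B[0]+r*np.cos(np.radians(an)),B[1]+r*np.sin(np.radians(an)),.053]),1) for r in(.092,.126)])
```

```text
ptr scene 0.048 r 0.1249 ang 74.45
ptr scene 0.053 r 0.1264 ang 72.98
ptr scene 0.058 r 0.1280 ang 71.54
ptr scene 0.063 r 0.1298 ang 70.14
barout scene 0.048 r 0.1197 ang 81.88
barout scene 0.053 r 0.1209 ang 80.22
barout scene 0.058 r 0.1221 ang 78.60
barout scene 0.063 r 0.1235 ang 77.00
barin scene 0.048 r 0.0870 ang 81.54
barin scene 0.053 r 0.0884 ang 79.28
barin scene 0.058 r 0.0899 ang 77.09
barin scene 0.063 r 0.0915 ang 74.97
ptr top 0.048 r 0.1169 ang 74.38
ptr top 0.053 r 0.1159 ang 75.05
ptr top 0.058 r 0.1149 ang 75.72
ptr top 0.063 r 0.1139 ang 76.40
barin top 0.048 r 0.0869 ang 76.14
barin top 0.053 r 0.0861 ang 77.04
barin top 0.058 r 0.0853 ang 77.95
barin top 0.063 r 0.0845 ang 78.88
(array([0.6959, 0.1818, 0.0444]), 'r', np.float64(0.1207), 'ang', np.float64(74.71), 'err', array([0.0035, 0.0035])) (array([0.6824, 0.1508, 0.0549]), 'r', np.float64(0.0874), 'ang', np.float64(77.9), 'err', array([0.0018, 0.0018]))
scene 74 [array([311.1, 280.1]), array([323.9, 287. ])]
scene 76 [array([311.8, 279.1]), array([324.8, 285.7])]
scene 78.2 [array([312.6, 278. ]), array([325.8, 284.2])]
scene 96.4 [array([316.5, 268.6]), array([330.9, 271.1])]
top 74 [array([222.5, 154.8]), array([208.6, 151.2])]
top 76 [array([222.2, 156. ]), array([208.1, 152.9])]
top 78.2 [array([221.9, 157.5]), array([207.6, 154.9])]
top 96.4 [array([221.3, 169.5]), array([206.8, 171.3])]
```

Run:
```python
from tri import *
np.set_printoptions(linewidth=200)
for n,r,c in(('top',slice(142,162),slice(198,220)),('scene',slice(281,305),slice(314,338))):
    d=np.load(n+'0.npy'); P=pts(n,d)[r,c]; q=P[...,:2]-B
    print(n,'z mm'); print((P[...,2]*1000).round().astype(int))
    print('r'); print((np.hypot(q[...,0],q[...,1])*1000).round().astype(int))
    m=(P[...,2]>.03)&(np.hypot(q[...,0],q[...,1])>.119)
    for rr,zz,t in sorted(zip(np.hypot(q[...,0],q[...,1])[m]*1000,P[...,2][m]*1000,np.degrees(np.arctan2(q[...,1],q[...,0]))[m])): print('%.0f/%.0f/%.1f'%(rr,zz,t),end=' ')
    print()
```

```text
top z mm
[[   4    3    2    4    9   16   13   14   14   10   14   13   13   15 1112   14   16   11   12   34   48   48]
 [   2    3    2    3   13   13 1112   14   12   13   14   12    8   13   11   13   13   14   32   35   47   50]
 [   1    5   -2    3   17   54   13   11   12   16   12   11   13   16   15   15   11   16   28   46   47   51]
 [   0   -1    0    0   13   57   51   57   11   12   15   11   15   13   15   15   10    9   17   51   48   47]
 [   3    4    0    2   56   57   59   57   56   12   14   12   14   11   13   12   16   16   49   51   49   51]
 [   0    2    2    3   58   60   62   60   57   57   56   62   12   15   14   16   33   31   49   46   48   53]
 [   2    4    0    2   57   61   56   63   59   58   59   57   14   14   14   34   32   49   51   50   48   52]
 [   2    1    5    3   53   60   59   51   54   58   60   54   13   13   13   33   33   54   49   48   53   47]
 [   2    2    3    3   46   47   49   44   34   25   19   14   16   11    9   29   46   52   50   51   49   52]
 [  -1    2    2   -2    3   37   43   42   29   28   15   22   17   16   
[... 9104 characters left out ...]
 137/56/72.0 137/30/69.9 137/61/71.6 138/51/69.8 138/56/69.6 138/47/70.0 138/59/72.6 139/57/70.8 139/55/74.3 139/31/70.3 139/45/69.5 139/53/72.2 139/41/69.5 140/56/70.1 140/60/71.5 140/38/69.3 140/52/70.2 140/30/69.5 141/45/70.2 141/50/69.7 141/58/72.6 142/58/74.1 142/38/69.9 142/56/70.5 142/55/72.2 142/54/74.0 142/45/69.2 143/54/70.2 143/38/69.2 143/34/69.2 143/56/71.3 144/47/70.0 144/54/74.5 144/43/71.7 144/52/72.7 144/46/74.8 144/31/68.9 144/31/70.5 144/40/70.0 144/38/73.3 144/45/69.7 144/57/72.2 144/30/72.1 144/34/73.6 144/40/71.5 144/44/72.9 145/54/70.7 145/49/72.6 145/55/69.0 145/50/70.8 145/53/73.9 145/38/69.7 145/37/71.4 145/31/73.3 734/986/18.3 734/986/18.3 734/986/18.3 734/986/18.3
```

Depth from both cameras puts the pointer arm at radius 126–138 mm, z 58 mm and angle 71.7°. The lower lumps I took for the tip are the gear rim and clamp foot. The bar is at about 78.2°, so it needs about 6.5° more, which is 13° of knob. I turn 10.5° of that, then measure the bar the same way.

Call:
jog_arm(
  deltas=[
    [0,0,-0.02,0,0,0,0],
    [0,0,-0.03,0,0,0,0],
    [0,0,-0.03,0,0,0,0],
    [0,0,-0.03,0,0,0,0],
    [0,0,-0.03,0,0,0,0],
    [0,0,-0.03,0,0,0,0],
    [0,0,-0.015,0,0,0,0],
    [0,0,0,0,0,0,0],
    [0,0,0,0,0,0,0],
  ],
)

```text
t: 12.95
tool_pos: [0.4854, 0.0452, 0.1109]
tool_rot: [-2.549, -1.836, -0.0]
contact_force: [0.9, -3.7, 4.8]
opening: 0.017
```

```bash
cat > fin.py <<'E'
import sys
from tri import *
def meas(im,d,n):
    h=cv2.cvtColor(im,cv2.COLOR_RGB2HSV); P=pts(n,d); q=P[...,:2]-B; r=np.hypot(q[...,0],q[...,1]); th=np.degrees(np.arctan2(q[...,1],q[...,0])); z=P[...,2]
    b=(r>.092)&(r<.117)&(z>.05)&(z<.07)&(h[...,1]<120)&(th>60)&(th<105)
    p=(r>.1275)&(r<.137)&(z>.05)&(z<.07)&(th>60)&(th<85)
    print(n,'bar',b.sum(),th[b].mean().round(2),z[b].mean().round(4),'ptr',p.sum(),th[p].mean().round(2),z[p].mean().round(4))
for n in('top','scene'): meas(cv2.imread(f'pics/{n}0.png')[:,:,::-1],np.load(n+'0.npy'),n)
print('now')
k=sys.argv[1]
for n in('top','scene'):
    im,d=vision.get_image(n); cv2.imwrite(f'pics/{n}{k}.png',im[:,:,::-1]); meas(im,d,n)
t=cv2.imread(f'pics/top{k}.png')[135:185,195:245]; s=cv2.imread(f'pics/scene{k}.png')[255:305,300:350]
cv2.imwrite(f'pics/q{k}.png',np.hstack([cv2.resize(t,(400,400),interpolation=2),cv2.resize(s,(400,400),interpolation=2)]))
E
python3 s.py; python3 fin.py 4; python3 look.py 4
```

```text
12.95 pos [0.4854 0.0452 0.1109] F [ 0.9 -3.7  4.8] M [-0.4  -0.33 -0.09] yaw 71.55 tilt [ 2.e-04 -1.e-04 -1.e+00] q6 0.262
top bar 42 96.51 0.0572 ptr 14 71.63 0.0574
scene bar 47 96.15 0.0573 ptr 15 71.67 0.0573
now
top bar 36 72.87 0.0584 ptr 12 71.37 0.0578
scene bar 42 72.9 0.0574 ptr 17 71.83 0.056
board c px 260 164 bar px 32 [218.75   152.3125]
bar ang 72.34889191088914 spread 1.5344933143051473
```

View pics/q4.png

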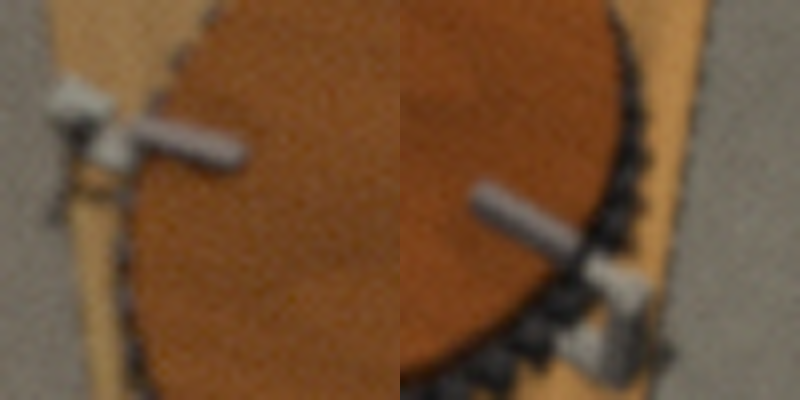

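The view shows the bar almost in line with the pointer arm. It needs 1.2° more of board, so 2.4° of knob.

Call:
jog_arm(
  deltas=[
    [0,0,-0.02,0,0,0,0],
    [0,0,-0.022,0,0,0,0],
    [0,0,0,0,0,0,0],
    [0,0,0,0,0,0,0],
    [0,0,0,0,0,0,0],
  ],
)

```text
t: 13.57
tool_pos: [0.4854, 0.0452, 0.1109]
tool_rot: [-2.51, -1.89, -0.0]
contact_force: [2.1, -2.1, 5.2]
opening: 0.0173
```

```bash
python3 s.py; python3 fin.py 5; python3 look.py 5
```

```text
13.57 pos [0.4854 0.0452 0.1109] F [ 2.1 -2.1  5.2] M [-0.37 -0.3  -0.19] yaw 73.96 tilt [ 2.e-04 -0.e+00 -1.e+00] q6 0.22
top bar 42 96.51 0.0572 ptr 14 71.63 0.0574
scene bar 47 96.15 0.0573 ptr 15 71.67 0.0573
now
top bar 42 71.58 0.0576 ptr 14 71.68 0.0578
scene bar 46 71.42 0.057 ptr 15 71.74 0.0573
board c px 260 164 bar px 32 [219.    151.375]
bar ang 71.03038487700967 spread 1.5345268353380705
```

Aligned: bar 71.5°, pointer 71.7°. Now I let go, opening only partway, then retract straight up.

Call:
jog_arm(
  deltas=[
    [0,0,0,0,0,0,0.25],
    [0,0,0,0,0,0,0.3],
    [0,0,0,0,0,0,0.4],
    [0,0,0,0,0,0,0.5],
    [0,0,0,0,0,0,0.5],
    [0,0,0,0,0,0,0.5],
  ],
)

```text
t: 14.27
tool_pos: [0.4849, 0.0453, 0.11]
tool_rot: [-2.509, -1.889, 0.001]
contact_force: [1.1, 0.2, -0.6]
opening: 0.0429
```

Call:
jog_arm(
  deltas=[
    [0,0,0,0,0,-0.5,0.5],
    [0,0,0,0,0,-1,0.5],
    [0,0,0,0,0,-1.5,0.5],
    [0,0,0,0,0,-2,0.5],
    [0,0,0,0,0,-2.5,0.5],
    [0,0,0,0,0,-2.5,0.5],
    [0,0,0,0,0,-2.5,0.5],
    [0,0,0,0,0,-2,0.5],
    [0,0,0,0,0,0,0.5],
  ],
)

```text
t: 15.02
tool_pos: [0.4878, 0.0451, 0.2624]
tool_rot: [2.504, 1.886, 0.013]
contact_force: [-0.5, -0.5, 1.6]
opening: 0.0427
```

Call:
jog_arm(
  deltas=[
    [0,0,0,0,-2,-1.5,0.5],
    [0,0,0,0,-2,0,0.5],
    [0,0,0,0,-2,0,0.5],
    [0,0,0,0,-2,0,0.5],
    [0,0,0,0,-1,0,0.5],
    [0,0,0,0,0,0,0.5],
    [0,0,0,0,0,0,0.5],
  ],
)

```text
t: 15.6
tool_pos: [0.3987, 0.0701, 0.2704]
tool_rot: [2.509, 1.89, 0.001]
contact_force: [-0.2, 0.2, -0.1]
opening: 0.0425
```

```bash
python3 s.py; python3 fin.py 6
python3 - <<'E'
from h import *
for n in('top','scene'):
    im,d=vision.get_image(n); P=pts(n,d); r=np.hypot(P[...,0]-.4852,P[...,1]-.0453); z=P[...,2]
    m=(r<.034)&(z>.105)&(z<.15); print(n,'bar top z',m.sum(),np.median(z[m]) if m.any() else None)
    m=(r<.042)&(z>.07)&(z<.1); print('skirt z',m.sum(),np.median(z[m]) if m.any() else None)
im=cv2.imread('pics/scene6.png'); cv2.imwrite('pics/f6.png',im)
E
```

```text
15.6 pos [0.3987 0.0701 0.2704] F [-0.2  0.2 -0.1] M [0.01 0.01 0.03] yaw 73.98 tilt [ 1.e-04  9.e-04 -1.e+00] q6 0.269
top bar 42 96.51 0.0572 ptr 14 71.63 0.0574
scene bar 47 96.15 0.0573 ptr 15 71.67 0.0573
now
top bar 37 71.63 0.0582 ptr 13 71.55 0.0565
scene bar 45 71.69 0.0566 ptr 15 71.86 0.0568
top bar top z 47 0.12011028808656023
skirt z 310 0.08096676075662468
scene bar top z 218 0.11925679021882897
skirt z 427 0.0816964854485301
```

View pics/f6.png

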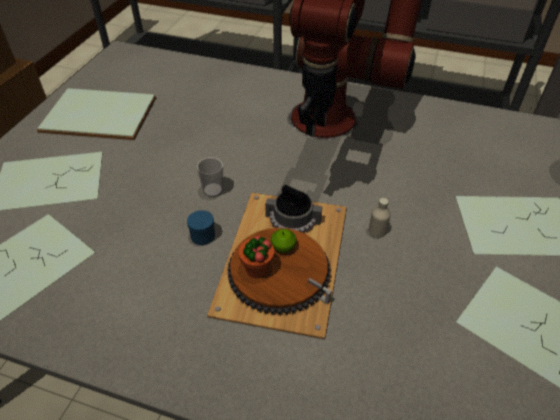

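The knob is down: bar top at 120 mm, 16 mm lower than at the start. The scene view shows the bar at (318,287) lined up with the pointer at (326,294), and the glue, cup and jar where they started.

```bash
python3 -c "
from station import ctrl
print(ctrl.finish_job())"
```

```text
the job is handed in; nothing more can be done
None
```

The stand is in gear, the index bar faces the pointer, and the job is handed in at about 16 s of the 64 s allowed.

**What I did:** I gripped the knob and eased it down onto the tooth tops. I pushed with about 6–8 N while turning it anticlockwise in small steps. It dropped after roughly 18–20° of turn. I eased it back about 1.7° and lowered it home with 6 N or less. I then wound the board round, let go and backed off upward.

**Last checks, gripper clear of everything:**
- **Knob:** bar top at 119–120 mm, against 136 mm at the start. That matches fully home.
- **Alignment:** bar at 71.6–71.7° and pointer at 71.6–71.9°, measured by both cameras.
- **Pointer and bystanders:** the pointer has not moved. By eye, the glue bottle, cup and jar look unmoved too.
- **Force:** the gripper's force reading is near zero.

**Checks that disagreed:**
- My first pointer reading, about 75°, was wrong because I took the clamp foot and rim for the tip. I corrected it from depth before the final turn.
- The knob turned a few degrees further after the first drop. The board had moved no more than the measurement noise at that point.

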